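# Clear a rejected bridge blank from the slotting jig into the reject box

### The job

The bridge blank in the slotting jig is marked as a reject. Swing the red clamp handle right over to free the blank and leave the clamp open, lift the blank out, lay it along the slope of the red reject box's chute (do not let it fall flat onto it) and see it down the chute until it has dropped inside and the flap hangs shut behind it. Leave the other blanks and tools where they lie.

Things in the scene. Friction and masses are not known exactly. Their poses are not given: they have to be found in the camera images.
- jig: slotting jig, fixed: plywood board x -62..33, y -155..155 mm, top at z 40. Origin on the bench. The marked blank lies along y on a bed 22 mm wide (top z 53), centred at x 0, y -50, so fingertips reach below its long edges. Steel pins d 8 mm, tops z 60: two behind its +x edge at x 21.5, y -105 and 5; one at x 0, y -127.5. Toggle clamp at the +y end.
- marked_blank: the rejected guitar bridge blank: dark rosewood bar 32 x 145 x 10 mm (x, y, z) with a yellow crayon cross on its top, about 50 g. Origin at the centre of its underside, y along its length, z up.
- clamp (a joint): toggle clamp, rad: 0 closed (foot on the blank's +y end), 1.65 fully open. Turns about the jig's x axis through clamp_pivot: opening tips the handle from upright over towards jig +y, away from the blank, and lifts the 80 mm bar. Stiff (about 2 N at the handle's end), stays where it is left. It starts between 0 and 0.06.
- clamp_pivot (a point): the clamp's pivot, 82 mm above the bench, 85 mm along jig y. Keep clear of the steel cheeks beside it: 24 mm wide in x, 32 mm long in y, up to 10 mm above the pivot.
- clamp_handle (a point): end of the clamp's red handle, centre of its round tip, 94 mm from the pivot and, when closed, straight above it (6 mm further along jig y). The grip is a round bar of 19 mm diameter over the outer 60 mm of the handle.
- reject_box: red sheet-metal reject box, fixed: 200 x 130 x 224 mm (x, y, z), closed but for the flap opening high in its front (-x) face. Origin on the bench under the middle of the box, z up. An aluminium chute in front slopes down at 32 degrees towards the box's +x, through the flap. Inside: x -95..95, y -60..60 mm, floor at z 9 mm.
- chute_lip (a point): middle of the chute floor's lower end, 15 mm inside the box front, 165 mm above the bench; axes as the box's. A blank tips in when its middle has passed the lip. A wall cabinet hangs over the bench to the right of the chute (world x above 0.66, y -0.38 to 0.01, underside at z 0.455 m).
- chute_top (a point): middle of the chute floor's upper, open end, 244 mm above the bench, 150 mm up the slope from chute_lip. 116 mm wide inside, side walls 18 mm high; from 86 mm above the lip two steel guides (18 mm high) narrow it to 46 mm, 15 mm above the lip. No wall at the upper end: a part may overhang it. A blank laid on it may slide by itself, stop part way or stay.
- flap (a joint): clear flap that hangs in the opening from a pin 213 mm above the bench, rad: 0 = hanging shut, grows as a part pushes it inward, falls shut by its own weight (22 g) when nothing holds it. The opening is 60 mm wide and about 40 mm high.
- spare_blank_a: sound bridge blank, 32 x 145 x 10 mm, no mark; a bystander
- spare_blank_b: sound bridge blank, 32 x 145 x 10 mm, no mark; a bystander
- chisel: bench chisel 245 mm long with dark wooden handle; a bystander
- sanding: cork sanding block 60 x 106 x 33 mm; a bystander
- square: try square 180 x 115 x 16 mm; a bystander

How it is judged:
On the way, in this order (a step that is already met when the one before it is completed fails the run):
1. the clamp is swung open (value of joint clamp above 1.25 rad), for 0.2 s.
2. the blank is lifted clear of the jig (z of marked_blank in the frame of jig above 0.09 m), for 0.1 s.
At the end, for the whole second after the job is handed in: The marked blank lies at rest inside the reject box (its centre within the box walls and less than 120 mm above the bench), the flap hangs shut (within 0.08 rad) and the clamp is left open (more than 1.25 rad) (x of marked_blank in the frame of reject_box between -0.095 and 0.095 m and y of marked_blank in the frame of reject_box between -0.06 and 0.06 m and z of marked_blank in the frame of reject_box below 0.12 m and value of joint flap below 0.08 rad and value of joint clamp above 1.25 rad and linear speed of marked_blank below 0.03 m/s); the robot touches nothing.
It fails at once if a sound blank or a tool on the bench is moved by more than 30 mm (distance of any of spare_blank_a, spare_blank_b, chisel, sanding, square from where it was at the start of the episode above 0.03 m).
It fails at once if the blank is let go high up while it is held level (sloping less than 20 degrees), instead of being laid along the chute's slope (height (world z) of marked_blank above 0.2 m and angle between marked_blank's own z axis and vertical below 0.35 rad and contact force between the fingers and marked_blank below 0.05 N).
It also fails if it takes over 64 s, if anything falls off the work surface, if the arm or the gripper's body presses on something with over 40 N, if the wrist force passes 120 N, or if a joint passes its speed limit or range.

### The arm

A 6-joint arm with a two-finger parallel gripper is mounted at the origin on a cart in front of the work surface, level with it; the furniture and walls round the work are solid. World frame = base frame: x ahead of the robot, y to its left, z up, the work surface at z = 0. Lengths are in m, angles in rad, forces in N, time in s.
With the tool pointing down it reaches from about 0.375 to 0.9 m from the base axis. Payload 3.1 kg.
Tool frame: the origin (TCP) lies midway between the tips of the shut fingers; the grasp point (between the pads) lies 19 mm behind it (manip.grasp_offset is the distance from the TCP to the grasp point, in m); z points along the fingers, y is the line along which they close (so a half turn about z gives the same grasp; the last joint's range is limited). The gripper opens to 85 mm and grips with 20 to 120 N. Pads are 22 mm wide; open, the fingers measure 114 mm over their backs; the gripper's body (76 mm by 85 mm) begins 54 mm behind the grasp point. The pads swing forward as they close: fully open they stand 13 mm farther back than shut.
Start: joints at [-1.468, 0.527, 1.433, -0, 1.181, -0.178], TCP at [0.174, -0.6, 0.231] pointing down, gripper open.
Joint ranges: [-3.08, 3.08], [-0.75, 2.2], [0.22, 2.44], [-1.43, 4.57], [0, 2.65], [-2.85, 2.85]. Speed limits (rad/s): [2.79, 2.79, 3.14, 3.14, 3.14, 3.14].

### API

Orientations are given as a unit quaternion [x, y, z, w].
In Python, from station import sensors, cams, order, manip gives the robot as it stands.
- The arm moves only by the tool move_arm, never from a script. Its argument "targets" is a list of rows, each an object of numbers: "dx", "dy", "dz": the shift along the world's x, y, z normalised to -1 to 1, where 1 is 25 mm; "rx", "ry", "rz": the turn, a rotation vector about the world's x, y, z normalised to -1 to 1, where 1 is 30 degrees. A call has exactly 10 rows; each row shifts and turns the commanded pose from where the row before left it; what a row does not reach is not made up. A row lasts 1/8 s, in which the tool goes at most 62.5 mm and 10.7 degrees, less where a joint would pass 70% of its speed; a pose out of reach is approached as far as the arm can. A call with a number of a shift or a turn outside -1 to 1 is refused whole. A call with a gripper value outside its range is refused whole. "claw" is the opening in per cent of the stroke, from 0 (shut) to 100 (fully open), set as the call begins (left out, the last holds). The fingers move at their own pace and stop on an object; "newtons" is the grip in N (left out, the last holds). Time passes only in rows, so rows that do not move let the fingers close, or fill a call up. It gives the time, the measured TCP pose, the force, the opening and the grip force at its end, in the units of the state.
- sensors.sense(): the state, without advancing time (a new reading comes with each control period).
- cams.snapshot(name): name is "scene" or "top"; returns the picture (384x512x3 uint8, red, green, blue); there is no depth.
- cams.camera_model(name): a dict with "fx", "fy", "cx", "cy" (pixels), "extrinsics" (4x4, takes a point from world to camera coordinates). Camera axes: x right, y down, z forward; pixel columns grow to the right and rows downward; lengths in m; the calibration is good to about 2 mm. A picture is of the moment at which its call begins. camera_model takes no time and is no camera call.
- order.sign_off(): hands the job in; it is judged then, once.
The state is a dict: "t": time; "q": joint angles; "qd": joint speeds; "tau": joint torques, N m; "tcp_pos": TCP position; "tool_rot": TCP orientation; "force": force on the tool from outside, world axes, zero at the start; "ft_torque": the same for the moment, N m; "finger_gap": opening from 0.0 (shut) to 1.0 (fully open); "gripper_force": force on a finger pad.
Only numpy, scipy, OpenCV 4.12 (cv2) and the standard library are available. Lean on these libraries where they do the work, as an engineer would, in place of code of your own. Each camera call takes 0.05 s, during which the arm holds its last target. There are 200 camera calls.

## Working session

There is one attempt and no reset: what is moved stays moved. The work goes in short steps, Python scripts to look and compute and a tool call to move; the robot and the scene stay as the last step left them, time stands still between calls to the robot, and variables do not carry over. Pictures are saved under pics/ and viewed, at most 10 in all, crops included, and the job is handed in when it is done.

Besides the shell and the picture viewer there is one more tool, called after "Request:" as name(argument=value, ...) on one line, values as JSON. move_arm: Moves the arm, as the interface text tells. Scaled input: -1 to 1 covers 25 mm each way for a shift and 30 degrees each way for a turn. Its arguments: {"type":"object","properties":{"targets":{"type":"array"},"claw":{"type":"number"},"newtons":{"type":"number"}},"required":["targets"]}

```bash
mkdir -p pics; ls
python3 - <<'E'
from station import sensors,cams,manip
import cv2,json
for n in("scene","top"):
    cv2.imwrite(f"pics/{n}0.png",cv2.resize(cams.snapshot(n)[:,:,::-1],(800,600),interpolation=cv2.INTER_CUBIC))
    m=cams.camera_model(n);print(n,m)
print(sensors.sense(),dir(manip),manip.grasp_offset)
E
```

```text
pics
scene {'fx': 498.7245267188701, 'fy': 498.7245267188701, 'cx': 248.33208964410224, 'cy': 199.92816921220333, 'extrinsics': array([[-0.78175366, -0.62320329,  0.02188322,  0.34221511],
       [-0.28011646,  0.31959603, -0.90520337,  0.32894721],
       [ 0.55713193, -0.7137759 , -0.42441486,  1.49558915],
       [ 0.        ,  0.        ,  0.        ,  1.        ]])}
top {'fx': 404.90236185120443, 'fy': 404.90236185120443, 'cx': 259.2225220846493, 'cy': 189.85691724483866, 'extrinsics': array([[ 1.74009997e-02, -9.99843297e-01,  3.25378995e-03,
        -1.22770154e-01],
       [-9.81034433e-01, -1.77018119e-02, -1.93023543e-01,
         5.54770110e-01],
       [ 1.93050893e-01,  1.66722632e-04, -9.81188730e-01,
         1.42055262e+00],
       [ 0.00000000e+00,  0.00000000e+00,  0.00000000e+00,
         1.00000000e+00]])}
{'t': 0.1, 'q': array([-1.46748745e+00,  5.28391624e-01,  1.43379669e+00,  1.49887771e-05,
        1.18139411e+00, -1.78523235e-01]), 'qd': array([-0.00039286, -0.00043057, -0.00233136,  0.00042224,  0.00058881,
        0.00126988]), 'tau': array([-3.73107214e-04, -4.43304384e+01, -1.78585839e+01, -2.76890714e-04,
        3.88385175e-03,  8.69364186e-06]), 'tcp_pos': array([ 0.17377239, -0.59967669,  0.23041299]), 'tool_rot': array([ 9.90087662e-01,  1.40447255e-01,  4.43316449e-05, -9.93922260e-04]), 'force': array([ 0.11775487,  0.34159363, -0.31331479]), 'ft_torque': array([0.04773295, 0.01058794, 0.05519032]), 'gripper_force': 0.0, 'finger_gap': 0.9980711303176621} ['PlanningError', '__class__', '__delattr__', '__dict__', '__dir__', '__doc__', '__eq__', '__format__', '__ge__', '__getattribute__', '__getstate__', '__gt__', '__hash__', '__init__', '__init_subclass__', '__le__', '__lt__', '__module__', '__ne__', '__new__', '__reduce__', '__reduce_ex__', '__repr__', '__setattr__', '__sizeof__', '__str__', '__subclasshook__', '__weakref__', 'grasp_offset'] 0.0187
```

View pics/scene0.png

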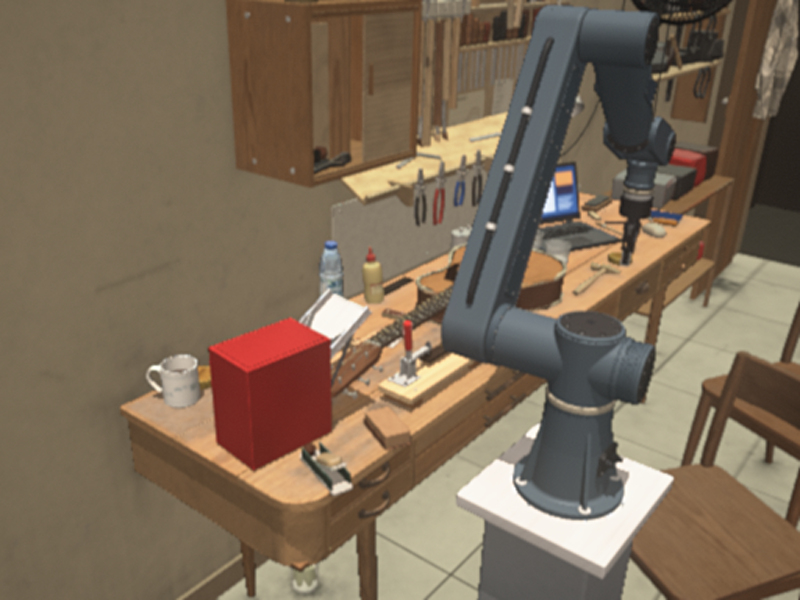

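View pics/top0.png

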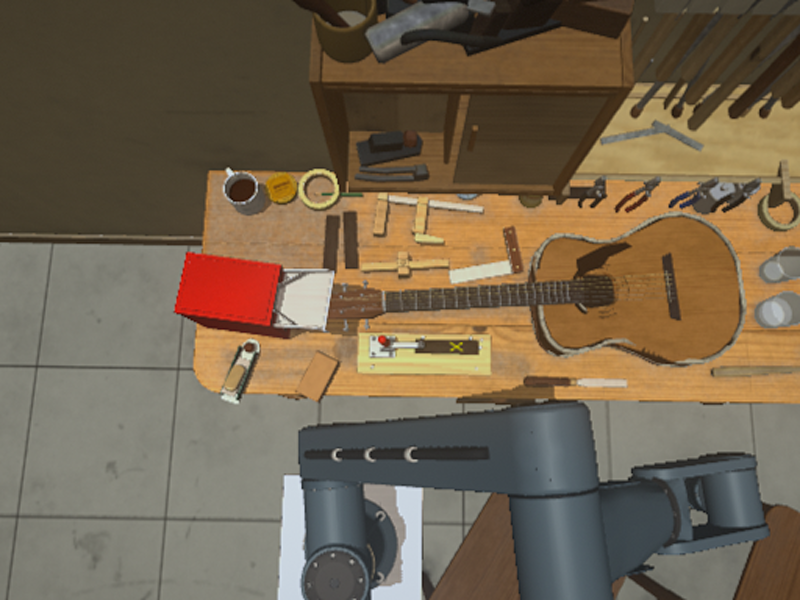

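The scene view shows the jig, clamp and box from behind. In the top view (800 px scale) the box is at about (230,290), with the chute up to (332,300). The jig spans (358..491, 335..374), the red handle tip is at (383,341) and the yellow cross at (456,347). I'll enlarge this area.

Run:
```python
from station import cams
import cv2
i=cams.snapshot("top")[:,:,::-1]
# crop orig x 108..328,y 150..260 
c=cv2.resize(i[150:260,108:328],None,fx=3.6,fy=3.6,interpolation=cv2.INTER_CUBIC)
cv2.imwrite("pics/crop1.png",c)
```

```text
(no output)
```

View pics/crop1.png

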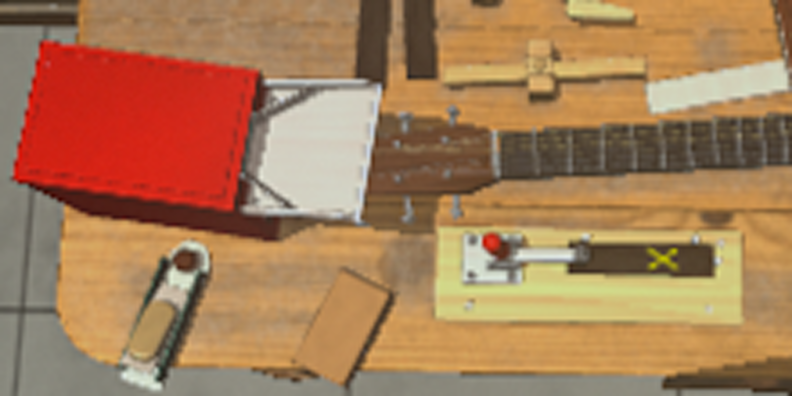

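The crop shows the jig board corners at about (435,227), (743,230), (742,323) and (435,321). The handle tip is at (492,242) and the cross at (663,260). The box top corners are (42,42), (262,70), (238,208) and (15,180), and the chute's upper end runs (382,83)–(362,220).

```bash
cat > h.py <<'E'
import numpy as np
from station import cams
from scipy.spatial.transform import Rotation as R
def ray(n,u,v,z):
    m=cams.camera_model(n);E=np.array(m["extrinsics"]);Rm=E[:3,:3];c=-Rm.T@E[:3,3]
    d=Rm.T@np.array([(u-m["cx"])/m["fx"],(v-m["cy"])/m["fy"],1]);return c+d*(z-c[2])/d[2]
def proj(n,p):
    m=cams.camera_model(n);E=np.array(m["extrinsics"]);q=E[:3,:3]@np.array(p)+E[:3,3]
    return m["fx"]*q[0]/q[2]+m["cx"],m["fy"]*q[1]/q[2]+m["cy"]
E
cat > m.py <<'E'
from h import *
from scipy.optimize import least_squares
o=lambda u,v:(108+(u+.5)/3.6-.5,150+(v+.5)/3.6-.5)
def fit(name,pts,x0):
    def f(p):
        c,s=np.cos(p[2]),np.sin(p[2]);r=[]
        for (u,v),(x,y,z) in pts:
            q=proj("top",[p[0]+c*x-s*y,p[1]+s*x+c*y,z]);r+=list(np.subtract(q,o(u,v)))
        return np.array(r)
    s=least_squares(f,x0);print(name,s.x[:2].round(4),np.degrees(s.x[2]).round(2),"res px",s.fun.round(1))
fit("jig",[((435,227),(.033,.155,.04)),((743,230),(.033,-.155,.04)),((742,323),(-.062,-.155,.04)),((435,321),(-.062,.155,.04)),((663,260),(0,-.05,.063)),((492,242),(0,.091,.176))],[.5,-.2,0])
fit("box",[((42,42),(.1,-.065,.224)),((262,70),(-.1,-.065,.224)),((238,208),(-.1,.065,.224)),((15,180),(.1,.065,.224)),((382,83),(-.212,-.058,.259)),((362,220),(-.212,.058,.259))],[.6,.2,1.5])
E
python3 m.py
```

```text
jig [ 0.4416 -0.1618] 0.38 res px [ 1.1 -0.1  0.7 -0.   1.4  0.4  0.4 -0.  -5.4 -0.4  1.6  0.2]
box [0.5347 0.25  ] 83.29 res px [ 0.8 -0.3  0.3 -0.  -0.   1.   0.2  0.4 -0.4  0.5 -0.7 -1.5]
```

```bash
sed -i 's/((663,260),(0,-.05,.063)),//' m.py
cat >> m.py <<'E'
for n,u,v,z in (("cross",663,260,.063),("end-top",715,246,.063),("end-bot",715,275,.063),("foot-blank",568,257,.063),("tip",492,242,.176),("corkTL",345,268,.033),("corkTR",394,293,.033),("corkBL",293,362,.033)):
    print(n,ray("top",*o(u,v),z).round(4))
print(ray("top",*o(735,323),.04))
E
python3 m.py
```

```text
jig [ 0.4419 -0.1579] 0.52 res px [ 0.  -0.1 -0.3 -0.2  0.4  0.2 -0.6  0.   0.5  0.1]
box [0.5347 0.25  ] 83.29 res px [ 0.8 -0.3  0.3 -0.  -0.   1.   0.2  0.4 -0.4  0.5 -0.7 -1.5]
cross [ 0.4409 -0.2311  0.063 ]
end-top [ 0.4558 -0.2827  0.063 ]
end-bot [ 0.427  -0.2826  0.063 ]
foot-blank [ 0.4423 -0.137   0.063 ]
tip [ 0.4414 -0.0654  0.176 ]
corkTL [0.4306 0.0874 0.033 ]
corkTR [0.4063 0.037  0.033 ]
corkBL [0.3359 0.1351 0.033 ]
[ 0.38180263 -0.30499403  0.04      ]
```

Request:
move_arm(targets=[{"dx":0.534,"dy":0.97,"dz":-0.06,"rz":0.124},{"dx":0.534,"dy":0.97,"dz":-0.06,"rz":0.124},{"dx":0.534,"dy":0.97,"dz":-0.06,"rz":0.124},{"dx":0.534,"dy":0.97,"dz":-0.06,"rz":0.124},{"dx":0.534,"dy":0.97,"dz":-0.06,"rz":0.124},{"dx":0.534,"dy":0.97,"dz":-0.06,"rz":0.124},{"dx":0.534,"dy":0.97,"dz":-0.06,"rz":0.124},{"dx":0.534,"dy":0.97,"dz":-0.06,"rz":0.124},{"dx":0.534,"dy":0.97,"dz":-0.06,"rz":0.124},{"dx":0.534,"dy":0.97,"dz":-0.06,"rz":0.124}], claw=0, newtons=30)

```text
schema error: expected keys dx, dy, dz, rx, ry, rz
```

Request:
move_arm(targets=[{"dx":0.534,"dy":0.97,"dz":-0.06,"rz":0.124},{"dx":0.534,"dy":0.97,"dz":-0.06,"rz":0.124},{"dx":0.534,"dy":0.97,"dz":-0.06,"rz":0.124},{"dx":0.534,"dy":0.97,"dz":-0.06,"rz":0.124},{"dx":0.534,"dy":0.97,"dz":-0.06,"rz":0.124},{"dx":0.534,"dy":0.97,"dz":-0.06,"rz":0.124},{"dx":0.534,"dy":0.97,"dz":-0.06,"rz":0.124},{"dx":0.534,"dy":0.97,"dz":-0.06,"rz":0.124},{"dx":0.534,"dy":0.97,"dz":-0.06,"rz":0.124},{"dx":0.534,"dy":0.97,"dz":-0.06,"rz":0.124}])

```text
schema error: expected keys dx, dy, dz, rx, ry, rz
```

Request:
move_arm(targets=[{"dx":0.534,"dy":0.97,"dz":-0.06,"rx":0,"ry":0,"rz":0.124},{"dx":0.534,"dy":0.97,"dz":-0.06,"rx":0,"ry":0,"rz":0.124},{"dx":0.534,"dy":0.97,"dz":-0.06,"rx":0,"ry":0,"rz":0.124},{"dx":0.534,"dy":0.97,"dz":-0.06,"rx":0,"ry":0,"rz":0.124},{"dx":0.534,"dy":0.97,"dz":-0.06,"rx":0,"ry":0,"rz":0.124},{"dx":0.534,"dy":0.97,"dz":-0.06,"rx":0,"ry":0,"rz":0.124},{"dx":0.534,"dy":0.97,"dz":-0.06,"rx":0,"ry":0,"rz":0.124},{"dx":0.534,"dy":0.97,"dz":-0.06,"rx":0,"ry":0,"rz":0.124},{"dx":0.534,"dy":0.97,"dz":-0.06,"rx":0,"ry":0,"rz":0.124},{"dx":0.534,"dy":0.97,"dz":-0.06,"rx":0,"ry":0,"rz":0.124}], claw=0, newtons=30)

```text
t: 1.4
tcp_pos: [0.3076, -0.3569, 0.2161]
tool_rot: [0.893, 0.45, 0.0, -0.0]
force: [0.6, 0.0, -0.6]
finger_gap: -0.001
gripper_force: 0.0
```

Request:
move_arm(targets=[{"dx":0.534,"dy":0.97,"dz":-0.06,"rx":0,"ry":0,"rz":0.124},{"dx":0.534,"dy":0.97,"dz":-0.06,"rx":0,"ry":0,"rz":0.124},{"dx":0.534,"dy":0.97,"dz":-0.06,"rx":0,"ry":0,"rz":0.124},{"dx":0.534,"dy":0.97,"dz":-0.06,"rx":0,"ry":0,"rz":0.124},{"dx":0.534,"dy":0.97,"dz":-0.06,"rx":0,"ry":0,"rz":0.124},{"dx":0.534,"dy":0.97,"dz":-0.06,"rx":0,"ry":0,"rz":0.124},{"dx":0.534,"dy":0.97,"dz":-0.06,"rx":0,"ry":0,"rz":0.124},{"dx":0.534,"dy":0.97,"dz":-0.06,"rx":0,"ry":0,"rz":0.124},{"dx":0.534,"dy":0.97,"dz":-0.06,"rx":0,"ry":0,"rz":0.124},{"dx":0.534,"dy":0.97,"dz":-0.06,"rx":0,"ry":0,"rz":0.124}])

```text
t: 2.65
tcp_pos: [0.4412, -0.1144, 0.2012]
tool_rot: [0.703, 0.711, -0.0, -0.0]
force: [0.2, -0.7, -0.1]
finger_gap: 0.001
gripper_force: 0.0
```

Request:
move_arm(targets=[{"dx":0,"dy":0,"dz":-0.98,"rx":0,"ry":0,"rz":0},{"dx":0,"dy":0,"dz":-0.98,"rx":0,"ry":0,"rz":0},{"dx":0,"dy":0.8,"dz":0,"rx":0,"ry":0,"rz":0},{"dx":0,"dy":0.26,"dz":0,"rx":0,"ry":0,"rz":0},{"dx":0,"dy":0.64,"dz":-0.03,"rx":0,"ry":0,"rz":0},{"dx":0,"dy":0.41,"dz":-0.1,"rx":0,"ry":0,"rz":0},{"dx":0,"dy":0.39,"dz":-0.16,"rx":0,"ry":0,"rz":0},{"dx":0,"dy":0.36,"dz":-0.22,"rx":0,"ry":0,"rz":0},{"dx":0,"dy":0.33,"dz":-0.27,"rx":0,"ry":0,"rz":0},{"dx":0,"dy":0.28,"dz":-0.32,"rx":0,"ry":0,"rz":0}])

```text
t: 3.9
tcp_pos: [0.4411, -0.0279, 0.1244]
tool_rot: [0.704, 0.71, 0.0, 0.0]
force: [1.2, -0.3, 2.6]
finger_gap: 0.0
gripper_force: 1.0
```

Request:
move_arm(targets=[{"dx":0,"dy":0.23,"dz":-0.35,"rx":0,"ry":0,"rz":0},{"dx":0,"dy":0.12,"dz":-0.25,"rx":0,"ry":0,"rz":0},{"dx":0,"dy":0.1,"dz":-0.26,"rx":0,"ry":0,"rz":0},{"dx":0,"dy":0.07,"dz":-0.28,"rx":0,"ry":0,"rz":0},{"dx":0,"dy":0.04,"dz":-0.28,"rx":0,"ry":0,"rz":0},{"dx":0,"dy":0.0,"dz":-0.12,"rx":0,"ry":0,"rz":0},{"dx":0,"dy":0,"dz":0,"rx":0,"ry":0,"rz":0},{"dx":0,"dy":0,"dz":0,"rx":0,"ry":0,"rz":0},{"dx":0,"dy":0,"dz":0,"rx":0,"ry":0,"rz":0},{"dx":0,"dy":0,"dz":0,"rx":0,"ry":0,"rz":0}])

```text
t: 5.15
tcp_pos: [0.4409, -0.0147, 0.0864]
tool_rot: [0.704, 0.71, 0.0, 0.0]
force: [-0.1, 0.4, -0.3]
finger_gap: 0.001
gripper_force: 0.0
```

Request:
move_arm(targets=[{"dx":0,"dy":0,"dz":1,"rx":0,"ry":0,"rz":0},{"dx":0,"dy":0,"dz":1,"rx":0,"ry":0,"rz":0},{"dx":0,"dy":0,"dz":1,"rx":0,"ry":0,"rz":0},{"dx":0,"dy":0,"dz":1,"rx":0,"ry":0,"rz":0},{"dx":0,"dy":0,"dz":1,"rx":0,"ry":0,"rz":0},{"dx":0,"dy":0,"dz":1,"rx":0,"ry":0,"rz":0},{"dx":0,"dy":-1,"dz":0,"rx":0,"ry":0,"rz":0},{"dx":0,"dy":-1,"dz":0,"rx":0,"ry":0,"rz":0},{"dx":0,"dy":-1,"dz":0,"rx":0,"ry":0,"rz":0},{"dx":0,"dy":-1,"dz":0,"rx":0,"ry":0,"rz":0}])

```text
t: 6.4
tcp_pos: [0.4405, -0.1152, 0.2364]
tool_rot: [0.704, 0.71, -0.0, -0.0]
force: [-0.6, 0.2, 0.3]
finger_gap: 0.002
gripper_force: 0.0
```

Request:
move_arm(targets=[{"dx":0.07,"dy":-0.97,"dz":-0.4,"rx":0,"ry":0,"rz":0},{"dx":0,"dy":-0.97,"dz":-0.4,"rx":0,"ry":0,"rz":0},{"dx":0,"dy":-0.97,"dz":-0.4,"rx":0,"ry":0,"rz":0},{"dx":0,"dy":-0.97,"dz":-0.4,"rx":0,"ry":0,"rz":0},{"dx":0,"dy":-0.97,"dz":-0.4,"rx":0,"ry":0,"rz":0},{"dx":0,"dy":0,"dz":-0.8,"rx":0,"ry":0,"rz":0},{"dx":0,"dy":0,"dz":-0.8,"rx":0,"ry":0,"rz":0},{"dx":0,"dy":0,"dz":0,"rx":0,"ry":0,"rz":0},{"dx":0,"dy":0,"dz":0,"rx":0,"ry":0,"rz":0},{"dx":0,"dy":0,"dz":0,"rx":0,"ry":0,"rz":0}], claw=65)

```text
t: 7.65
tcp_pos: [0.4431, -0.2361, 0.1472]
tool_rot: [0.704, 0.711, 0.0, 0.001]
force: [0.2, 0.3, -0.4]
finger_gap: 0.65
gripper_force: 0.0
```

Run:
```python
from station import cams
import cv2,numpy as np
a=cams.snapshot("top")[:,:,::-1][150:260,108:328]
b=cams.snapshot("scene")[:,:,::-1][170:290,200:420]
r=lambda i:cv2.resize(i,(576,int(i.shape[0]*576/220)),interpolation=cv2.INTER_CUBIC)
cv2.imwrite("pics/c2.png",np.vstack([r(a),r(b)])[:600])
```

```text
(no output)
```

View pics/c2.png

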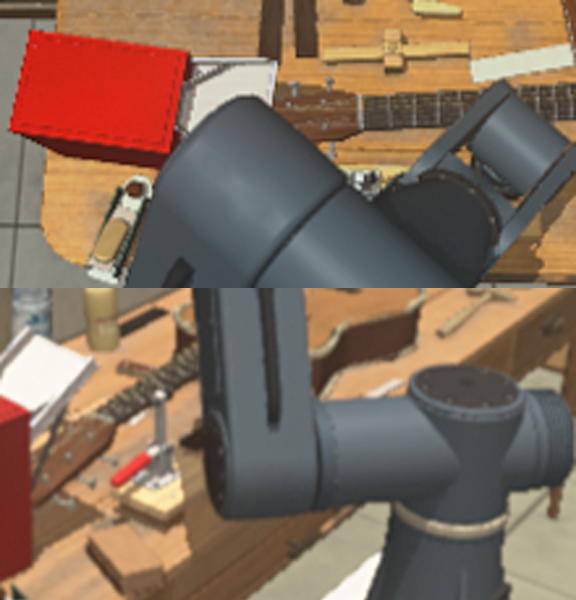

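The clamp is open: in the lower half the red handle lies over at about (135,465) and the bar stands up at (160,415). Next I descend on the blank.

Request:
move_arm(targets=[{"dx":0,"dy":0,"dz":-0.9,"rx":0,"ry":0,"rz":0},{"dx":0,"dy":0,"dz":-0.9,"rx":0,"ry":0,"rz":0},{"dx":0,"dy":0,"dz":-0.9,"rx":0,"ry":0,"rz":0},{"dx":0,"dy":0,"dz":-0.9,"rx":0,"ry":0,"rz":0},{"dx":0,"dy":0,"dz":-0.3,"rx":0,"ry":0,"rz":0},{"dx":0,"dy":0,"dz":-0.22,"rx":0,"ry":0,"rz":0},{"dx":0,"dy":0,"dz":0,"rx":0,"ry":0,"rz":0},{"dx":0,"dy":0,"dz":0,"rx":0,"ry":0,"rz":0},{"dx":0,"dy":0,"dz":0,"rx":0,"ry":0,"rz":0},{"dx":0,"dy":0,"dz":0,"rx":0,"ry":0,"rz":0}])

```text
t: 9.0
tcp_pos: [0.4427, -0.2359, 0.0436]
tool_rot: [0.704, 0.71, 0.0, 0.0]
force: [-0.1, 0.4, -0.3]
finger_gap: 0.646
gripper_force: 0.0
```

Request:
move_arm(targets=[{"dx":0,"dy":0,"dz":0,"rx":0,"ry":0,"rz":0},{"dx":0,"dy":0,"dz":0,"rx":0,"ry":0,"rz":0},{"dx":0,"dy":0,"dz":0,"rx":0,"ry":0,"rz":0},{"dx":0,"dy":0,"dz":0,"rx":0,"ry":0,"rz":0},{"dx":0,"dy":0,"dz":0,"rx":0,"ry":0,"rz":0},{"dx":0,"dy":0,"dz":0,"rx":0,"ry":0,"rz":0},{"dx":0,"dy":0,"dz":0,"rx":0,"ry":0,"rz":0},{"dx":0,"dy":0,"dz":0,"rx":0,"ry":0,"rz":0},{"dx":0,"dy":0,"dz":0,"rx":0,"ry":0,"rz":0},{"dx":0,"dy":0,"dz":0,"rx":0,"ry":0,"rz":0}], claw=0, newtons=40)

```text
t: 10.25
tcp_pos: [0.4427, -0.2359, 0.0436]
tool_rot: [0.704, 0.71, 0.0, 0.0]
force: [-0.1, 1.6, 5.2]
finger_gap: 0.364
gripper_force: 40.2
```

Request:
move_arm(targets=[{"dx":0,"dy":0,"dz":0.5,"rx":0,"ry":0,"rz":0},{"dx":0,"dy":0,"dz":1,"rx":0,"ry":0,"rz":0},{"dx":0,"dy":0,"dz":1,"rx":0,"ry":0,"rz":0},{"dx":0,"dy":0,"dz":1,"rx":0,"ry":0,"rz":0},{"dx":0,"dy":0,"dz":1,"rx":0,"ry":0,"rz":0},{"dx":0,"dy":0,"dz":1,"rx":0,"ry":0,"rz":0},{"dx":0,"dy":0,"dz":1,"rx":0,"ry":0,"rz":0},{"dx":0,"dy":0,"dz":1,"rx":0,"ry":0,"rz":0},{"dx":0,"dy":0,"dz":1,"rx":0,"ry":0,"rz":0},{"dx":0,"dy":0,"dz":1,"rx":0,"ry":0,"rz":0}])

```text
t: 11.5
tcp_pos: [0.4421, -0.2354, 0.2818]
tool_rot: [0.704, 0.71, -0.0, -0.0]
force: [0.1, 0.2, -0.4]
finger_gap: 0.363
gripper_force: 39.7
```

Request:
move_arm(targets=[{"dx":0.25,"dy":1,"dz":0.2,"rx":0,"ry":0,"rz":-0.06},{"dx":0.25,"dy":1,"dz":0.2,"rx":0,"ry":0,"rz":-0.06},{"dx":0.25,"dy":1,"dz":0.2,"rx":0,"ry":0,"rz":-0.06},{"dx":0.25,"dy":1,"dz":0.2,"rx":0,"ry":0,"rz":-0.06},{"dx":0.25,"dy":1,"dz":0.2,"rx":-0.204,"ry":0.024,"rz":0},{"dx":0.25,"dy":1,"dz":0.2,"rx":-0.204,"ry":0.024,"rz":0},{"dx":0.25,"dy":1,"dz":0.2,"rx":-0.204,"ry":0.024,"rz":0},{"dx":0.25,"dy":1,"dz":0.2,"rx":-0.204,"ry":0.024,"rz":0},{"dx":0.25,"dy":1,"dz":0.2,"rx":-0.204,"ry":0.024,"rz":0},{"dx":0.25,"dy":1,"dz":0.2,"rx":-0.204,"ry":0.024,"rz":0}])

```text
t: 12.75
tcp_pos: [0.5049, 0.0152, 0.3315]
tool_rot: [0.708, 0.63, -0.238, 0.212]
force: [0.2, -0.2, -0.7]
finger_gap: 0.362
gripper_force: 39.7
```

Request:
move_arm(targets=[{"dx":0.08,"dy":0.436,"dz":-0.4,"rx":0,"ry":0,"rz":0},{"dx":0.08,"dy":0.436,"dz":-0.6,"rx":0,"ry":0,"rz":0},{"dx":0.08,"dy":0.436,"dz":-0.6,"rx":0,"ry":0,"rz":0},{"dx":0,"dy":0,"dz":-0.2,"rx":0,"ry":0,"rz":0},{"dx":0,"dy":0,"dz":0,"rx":0,"ry":0,"rz":0},{"dx":0,"dy":0,"dz":0,"rx":0,"ry":0,"rz":0},{"dx":0,"dy":0,"dz":0,"rx":0,"ry":0,"rz":0},{"dx":0,"dy":0,"dz":0,"rx":0,"ry":0,"rz":0},{"dx":0,"dy":0,"dz":0,"rx":0,"ry":0,"rz":0},{"dx":0,"dy":0,"dz":0,"rx":0,"ry":0,"rz":0}])

```text
t: 14.0
tcp_pos: [0.5111, 0.0469, 0.2859]
tool_rot: [0.708, 0.631, -0.237, 0.211]
force: [-0.2, 0.6, -0.6]
finger_gap: 0.362
gripper_force: 39.8
```

```bash
cat > pic.py <<'E'
import sys,cv2,numpy as np
from h import *
from station import sensors
a=cams.snapshot("top")[:,:,::-1][140:230,100:240]
b=cams.snapshot("scene")[:,:,::-1][150:290,100:260]
r=lambda i,h:cv2.resize(i,(int(i.shape[1]*h/i.shape[0]),h),interpolation=cv2.INTER_CUBIC)
a=r(a,300);b=r(b,300);w=max(a.shape[1],b.shape[1]);p=lambda i:np.pad(i,((0,0),(0,w-i.shape[1]),(0,0)))
cv2.imwrite("pics/"+sys.argv[1],np.vstack([p(a),p(b)]))
s=sensors.sense();print(s["tcp_pos"].round(4),R.from_quat(s["tool_rot"]).as_matrix().round(3),s["t"])
E
python3 pic.py c3.png
```

```text
[0.5111 0.0469 0.2858] [[ 0.092  0.993 -0.07 ]
 [ 0.794 -0.116 -0.597]
 [-0.601 -0.001 -0.799]] 14.1
```

View pics/c3.png

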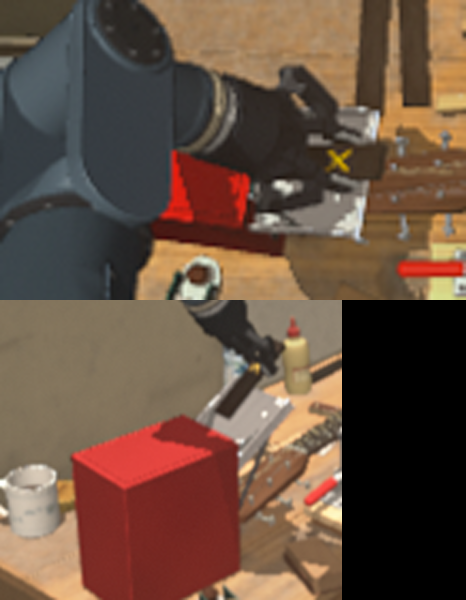

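The blank is held sloping above the chute: top view, cross at (340,160), chute end corners (380,110) and (360,237). The scene view shows it parallel to the slope. I'll lower it gently.

Request:
move_arm(targets=[{"dx":0,"dy":0.04,"dz":-0.5,"rx":0,"ry":0,"rz":0},{"dx":0,"dy":0,"dz":-0.5,"rx":0,"ry":0,"rz":0},{"dx":0,"dy":0,"dz":-0.3,"rx":0,"ry":0,"rz":0},{"dx":0,"dy":0,"dz":-0.1,"rx":0,"ry":0,"rz":0},{"dx":0,"dy":0,"dz":-0.1,"rx":0,"ry":0,"rz":0},{"dx":0,"dy":0,"dz":-0.1,"rx":0,"ry":0,"rz":0},{"dx":0,"dy":0,"dz":-0.05,"rx":0,"ry":0,"rz":0},{"dx":0,"dy":0,"dz":0,"rx":0,"ry":0,"rz":0},{"dx":0,"dy":0,"dz":0,"rx":0,"ry":0,"rz":0},{"dx":0,"dy":0,"dz":0,"rx":0,"ry":0,"rz":0}])

```text
t: 15.35
tcp_pos: [0.5111, 0.0479, 0.2447]
tool_rot: [0.708, 0.631, -0.237, 0.211]
force: [-0.1, 0.5, -0.9]
finger_gap: 0.363
gripper_force: 39.8
```

Request:
move_arm(targets=[{"dx":0,"dy":0,"dz":-0.08,"rx":0,"ry":0,"rz":0},{"dx":0,"dy":0,"dz":-0.06,"rx":0,"ry":0,"rz":0},{"dx":0,"dy":0,"dz":-0.06,"rx":0,"ry":0,"rz":0},{"dx":0,"dy":0,"dz":0,"rx":0,"ry":0,"rz":0},{"dx":0,"dy":0,"dz":0,"rx":0,"ry":0,"rz":0},{"dx":0,"dy":0,"dz":0,"rx":0,"ry":0,"rz":0},{"dx":0,"dy":0,"dz":0,"rx":0,"ry":0,"rz":0},{"dx":0,"dy":0,"dz":0,"rx":0,"ry":0,"rz":0},{"dx":0,"dy":0,"dz":0,"rx":0,"ry":0,"rz":0},{"dx":0,"dy":0,"dz":0,"rx":0,"ry":0,"rz":0}])

```text
t: 16.6
tcp_pos: [0.5112, 0.0478, 0.2421]
tool_rot: [0.708, 0.63, -0.237, 0.212]
force: [-1.2, 2.8, 10.0]
finger_gap: 0.366
gripper_force: 46.3
```

Contact is made on the chute, so I release.

Request:
move_arm(targets=[{"dx":0,"dy":0,"dz":0.04,"rx":0,"ry":0,"rz":0},{"dx":0,"dy":0,"dz":0,"rx":0,"ry":0,"rz":0},{"dx":0,"dy":0,"dz":0,"rx":0,"ry":0,"rz":0},{"dx":0,"dy":0,"dz":0,"rx":0,"ry":0,"rz":0},{"dx":0,"dy":0,"dz":0,"rx":0,"ry":0,"rz":0},{"dx":0,"dy":0,"dz":0,"rx":0,"ry":0,"rz":0},{"dx":0,"dy":0,"dz":0,"rx":0,"ry":0,"rz":0},{"dx":0,"dy":0,"dz":0,"rx":0,"ry":0,"rz":0},{"dx":0,"dy":0,"dz":0,"rx":0,"ry":0,"rz":0},{"dx":0,"dy":0,"dz":0,"rx":0,"ry":0,"rz":0}], claw=58)

```text
t: 17.85
tcp_pos: [0.5111, 0.0479, 0.2406]
tool_rot: [0.708, 0.631, -0.237, 0.211]
force: [-0.2, 0.2, 0.1]
finger_gap: 0.581
gripper_force: 0.0
```

```bash
python3 pic.py c4.png
```

```text
[0.5111 0.0479 0.2406] [[ 0.092  0.993 -0.07 ]
 [ 0.794 -0.116 -0.597]
 [-0.601 -0.001 -0.799]] 17.95
```

View pics/c4.png

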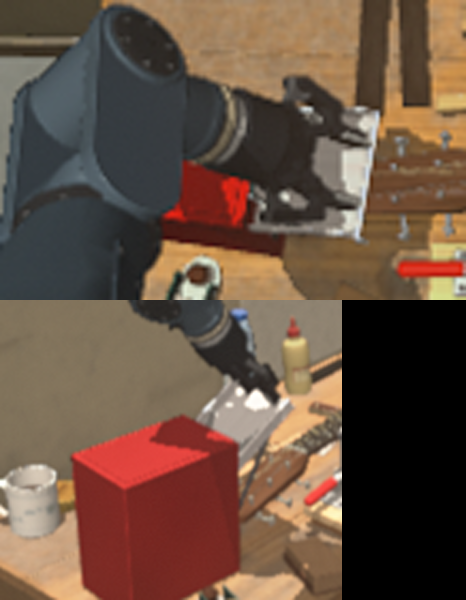

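The blank has slid down under the gripper and out of sight: the chute between the fingers is bare. I'll back off to look.

Request:
move_arm(targets=[{"dx":0,"dy":0,"dz":1,"rx":0,"ry":0,"rz":0},{"dx":0,"dy":0,"dz":1,"rx":0,"ry":0,"rz":0},{"dx":-0.2,"dy":-0.8,"dz":0.5,"rx":0.204,"ry":-0.024,"rz":0},{"dx":-0.2,"dy":-1,"dz":0,"rx":0.204,"ry":-0.024,"rz":0},{"dx":-0.2,"dy":-1,"dz":0,"rx":0.204,"ry":-0.024,"rz":0},{"dx":-0.2,"dy":-1,"dz":0,"rx":0.204,"ry":-0.024,"rz":0},{"dx":-0.2,"dy":-1,"dz":0,"rx":0.204,"ry":-0.024,"rz":0},{"dx":-0.2,"dy":-1,"dz":0,"rx":0.204,"ry":-0.024,"rz":0},{"dx":-0.2,"dy":-1,"dz":0,"rx":0,"ry":0,"rz":0},{"dx":0,"dy":-1,"dz":0,"rx":0,"ry":0,"rz":0}])

```text
t: 19.2
tcp_pos: [0.4753, -0.1484, 0.3031]
tool_rot: [0.747, 0.664, -0.0, -0.0]
force: [0.8, 0.4, 0.6]
finger_gap: 0.581
gripper_force: 0.0
```

```bash
python3 pic.py c5.png
```

```text
[ 0.4761 -0.1495  0.3032] [[ 0.119  0.993  0.   ]
 [ 0.993 -0.119 -0.001]
 [-0.001  0.001 -1.   ]] 19.3
```

View pics/c5.png

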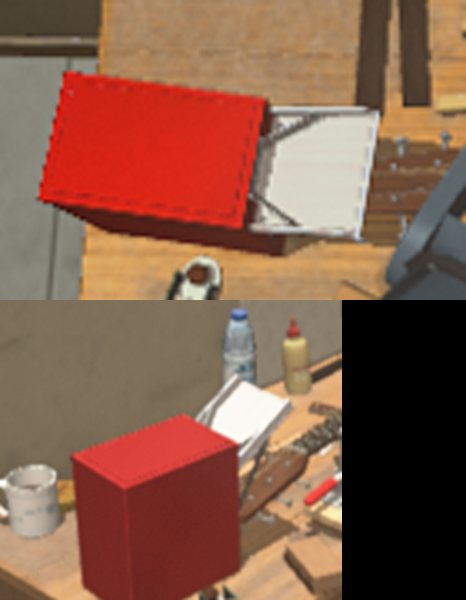

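The chute is bare in both views: top (250..375, 110..235), scene (245,415). I'll compare the flap and opening area with the start picture, and check that the rest is unmoved.

Run:
```python
from station import cams
import cv2,numpy as np
n=cams.snapshot("top")[:,:,::-1]; o=cv2.resize(cv2.imread("pics/top0.png"),(512,384),interpolation=cv2.INTER_AREA)
y,x=slice(160,225),slice(150,225)
d=cv2.absdiff(n,o)
r=lambda i:cv2.resize(i[y,x],None,fx=5,fy=5,interpolation=cv2.INTER_CUBIC)
cv2.imwrite("pics/c6.png",np.hstack([r(n),r(o)]))
m=d.max(2)>40;print("opening diff px",m[165:215,165:215].sum(), "bench left",m[215:258,130:215].sum())
```

```text
opening diff px 0 bench left 500
```

View pics/c6.png

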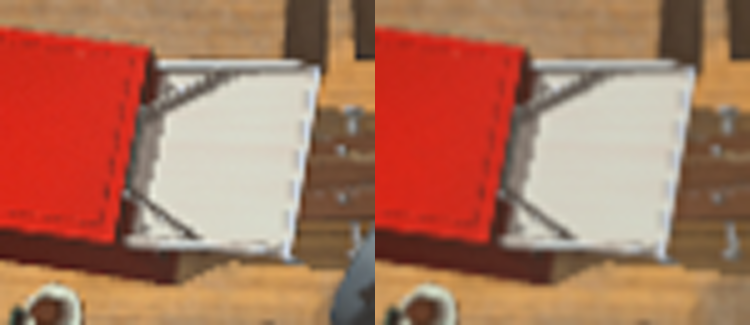

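The opening looks the same as at the start, with zero changed pixels, so the blank is inside and the flap hangs shut. The bench-left difference is in the area where the arm now stands in view.

```bash
python3 -c "
from station import order
print(order.sign_off())"
```

```text
the job is handed in; nothing more can be done
None
```

I handed the job in with the clamp open, the marked blank down the chute and inside the reject box as far as the cameras show, the flap apparently shut, and the arm clear; sign-off returned no verdict.

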